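# Start and run the twist cap onto the pantry tin

### The arm

A 7-joint arm with a two-finger parallel gripper is mounted at the origin on the work surface. World frame = base frame: x ahead of the robot, y to its left, z up, the work surface at z = 0. Lengths are in m, angles in rad, forces in N, time in s.
With the tool pointing down it reaches from about 0.425 to 0.975 m from the base axis. Payload 16.7 kg.
Tool frame: the origin (TCP) lies at the very end of the fingers, on their centre line; the grasp point (between the pads) lies 19 mm behind it; x points along the fingers, y is the direction in which the jaws open and shut, and the axes are right-handed (so a half turn about x gives the same grasp; the last joint's range is limited). The gripper opens to 85 mm and grips with 20 to 120 N. Pads are 22 mm wide; open, the fingers measure 114 mm over their backs; the gripper's body (76 mm by 85 mm) begins 54 mm behind the grasp point. The pads swing forward as they close: fully open they stand 13 mm farther back than shut.
Start: joints at [-1.385, 0.426, 0.074, 1.606, -0.034, 1.111, -0.067], TCP at [0.222, 0.637, 0.231] pointing down, gripper open.
Joint ranges: [-2.85, 2.85], [-0.5, 2.14], [-1.23, 1.37], [0.21, 2.46], [-1.02, 4.16], [0.16, 2.05], [-2.73, 2.73]. Speed limits (rad/s): [1.89, 1.89, 2.39, 2.39, 3.01, 3.01, 3.01].

### API

Orientations are given as a unit quaternion [x, y, z, w].
In Python, from plant import arm gives the robot as it stands.
- The arm moves only by the tool move_arm, never from a script. Its argument "increments" is a list of rows, each an object of numbers: "tx", "ty", "tz": the shift along the tool's x, y, z scaled (see below); "spin": the turn about the tool's x scaled (see below); "gripper": the opening, from -1 (shut) to 1 (fully open). A call has 1 to 20 rows; each row is the pose to reach, as a shift and turn from the pose commanded when the call began, along the tool's axes at that moment; what a row does not reach only later rows make up. The controller multiplies each number of a shift by 0.2 m and each number of a turn by pi/4 rad. A row lasts 1/8 s, in which the tool goes at most 62.5 mm and 10.7 degrees, less where a joint would pass 70% of its speed; a pose out of reach is approached as far as the arm can. A call with a number of a shift or a turn outside -1 to 1 is refused whole. A call with a gripper value outside its range is refused whole. The fingers move at their own pace and stop on an object; the grip force is fixed at half the most. Time passes only in rows, so rows that repeat a pose let the fingers close. It gives the time, the measured TCP pose, the force and the opening at its end, in the units of the state.
- arm.observe(): the state, without advancing time (a new reading comes with each control period).
- arm.get_image(name): name is "scene" or "top" or "wrist"; returns a dict with "pixels" (480x640x3 uint8, red, green, blue), "z_map" (480x640 float32, m along the optical axis (not along the pixel's ray), 0 where there is no reading), "K" (3x3 intrinsics, pixels), "R" (3x3) and "t" (3): a world point X has camera coordinates R X + t. Camera axes: x right, y down, z forward; pixel columns grow to the right and rows downward; lengths in m; the calibration is good to about 2 mm. A picture is of the moment at which its call begins.
- arm.finish_job(): hands the job in, once; it reports no verdict.
Trained networks look in a picture, given as the dict that the camera call returned (one of the last four; its "shot" number tells which), for a name from the list of things; names that differ only in an ending like _2 or _b are one class to them, and where a whole thing is asked for, a point or a joint stands for the part that bears it (a point fixed in the world has none). Each returns a list of dicts, best first, with "conf" (0 to 1); they miss things now and then, are a little off and sometimes report something else, mostly with a low value. They report only what shows in the picture. A call takes as long as a camera call.
- arm.masks_of(picture, thing): "mask" (480x640 bool, what is visible of it) and "extent" ([left, top, right, bottom] in pixels, round what is visible of it).
The state is a dict: "time": time; "joint_positions": joint angles; "qvel": joint speeds; "joint_efforts": joint torques, N m; "tcp_pos": TCP position; "orientation": TCP orientation; "contact_force": force on the tool from outside, world axes, zero at the start; "wrist_torque": the same for the moment, N m; "grip_width": finger opening in m.
Only numpy, scipy, OpenCV 4.12 (cv2) and the standard library are available. Lean on these libraries where they do the work, as an engineer would, in place of code of your own. Each camera call takes 0.05 s, during which the arm holds its last target.

### The job

Close the square aluminium tin on the turntable with its twist cap, the round aluminium one with a raised finger bar that lies on the island. Set the cap level on the threaded neck, turn it backward (counter-clockwise seen from above) until it drops off the thread starts, then turn it forward (clockwise) until it sits fully home on the rim, and let go. Leave the tin standing on the turntable and do not knock over or shove away anything else.

Things in the scene. Friction and masses are not known exactly. Their poses are not given: they have to be found in the camera images.
- tin: open aluminium tin, about 0.75 kg, standing loose on the turntable in one of the two places nearest the robot. Square body 88 x 88 mm, 78 mm high, sides along its x and y axes; sloping shoulder to 82 mm; round threaded neck 59 mm across (70 over the thread) up to the rim at 103 mm. Origin: centre of the underside, z up
- tin_mouth (a point): centre of the tin's open mouth, level with the rim, 103 mm above the underside; axes as the tin's
- thread_start (a point): start (upper end) of one of the neck's four right-hand thread ridges, top of ridge, 2.3 mm below the rim, 33 mm from the axis, over the middle of the tin's +x side; the other three start over the middles of the other sides. From its start each ridge (2.6 mm thick) runs clockwise seen from above for half a turn and falls 7 mm per quarter turn
- cap: twist cap, polished aluminium, 0.12 kg, slippery (friction 0.35), 77 mm across, lying on the island open side down, to the right (-y) of the turntable. Origin: centre of its lower edge, z up. Skirt 17 mm high, inside 72.6 mm across; lid plate 4 mm (top at 21 mm); on it a straight finger bar along the cap's x axis, 52 long, 14 wide, 20 mm high (21 to 41 mm above the origin)
- cap_bar (a point): point in the finger bar on the cap's axis, 33 mm above the cap's origin, 12 mm above the lid plate's top, 8 mm below the bar's top; x along the bar. With fingers straddling the bar loosely (opening 3 to 6 mm more than its width) the cap can be turned and is free to rise and fall by its own weight; it turns with less than 0.05 N m
- cap_seat (a point): centre of the lid plate's underside, 17 mm above the cap's origin; meets tin_mouth when fully home. Set on the neck, it rests 6 to 13 mm over the rim. Turned backward it climbs to 12.8 mm, then drops 6.7 mm just after the pins pass the thread starts. From there it runs down 28 mm per turn forward, meets the rim after about 80 degrees and jams about 20 degrees later
- cap_pin (a point): inner end of one of the cap's four pins (round, 3.2 mm thick), which ride on the tin's thread: 13.5 mm below the lid plate's underside, 31 mm from the axis, pointing inward along the cap's x axis, under one end of the bar; the others are at 90, 180 and 270 degrees to it, so the cap drops backward when the bar comes square with the tin's sides
- turntable: round oak turntable, 382 mm across with a brass edge band, its top 42 mm above the island; the foot is fixed, the board turns on a stiff bearing (about 1 N m). Origin: centre of the foot on the island's top, z up
- spice_bottle: bystander: round glass spice bottle with a dark cap, 44 mm across, 102 mm high, on the turntable in the other near place; origin under its centre
- olive_jar: bystander: olive ceramic jar with a lid, 92 mm across, 127 mm high, on the far half of the turntable; origin under its centre
- orange_box: bystander: orange plastic container 80 x 100 mm, 97 mm high, on the far half of the turntable; origin under its centre
- mill: bystander: wooden pepper mill, 58 mm across, 155 mm high, on the island beyond the cap; origin under its centre
- bowl: bystander: thick-walled white marble bowl, 110 mm across, 75 mm high, on the island to the left of the turntable; origin under its centre
- jar_lid: bystander: plain cork disc lid, 82 mm across, 12 mm thick, without bar, near the robot; it belongs to another jar; origin under its centre
- oil: bystander: green glass oil bottle, 60 mm across, 230 mm high, on the far side of the island; origin under its centre

How it is judged:
On the way, in this order (a step that is already met when the one before it is completed fails the run):
1. the cap, level and resting on the thread, is turned backward up to the thread starts (lid plate over 11 mm above the rim, bar within 20 degrees of square with the tin's sides) (z of cap_seat in the frame of tin_mouth between 0.011 and 0.0145 m and horizontal distance between cap_seat and tin_mouth below 0.004 m and angle between the z axis of cap and the z axis of tin, either way round below 0.08 rad and (angle between the x axis of cap and the x axis of tin, either way round below 0.35 rad or angle between the x axis of cap and the y axis of tin, either way round below 0.35 rad) and contact force between cap and tin above 0.15 N), for 0.1 s.
2. the cap has dropped off the thread starts (its lid plate less than 7.5 mm above the rim), level on the neck (z of cap_seat in the frame of tin_mouth between 0.0025 and 0.0075 m and horizontal distance between cap_seat and tin_mouth below 0.004 m and angle between the z axis of cap and the z axis of tin, either way round below 0.08 rad), for 0.1 s.
At the end, for the whole second after the job is handed in: the cap is run on fully home: the underside of its lid plate within 1.6 mm of the tin's rim, centred within 4 mm and level within 0.08 rad, at rest and released; the tin stands upright on the turntable's board (z of cap_seat in the frame of tin_mouth below 0.0016 m and horizontal distance between cap_seat and tin_mouth below 0.004 m and angle between the z axis of cap and the z axis of tin, either way round below 0.08 rad and linear speed of cap below 0.02 m/s and angle between tin's own z axis and vertical below 0.06 rad and z of tin in the frame of turntable between 0.038 and 0.046 m and horizontal distance between tin and turntable below 0.17 m); the robot touches nothing.
It fails at once if the tin is tipped (more than 0.35 rad) or shoved more than 60 mm (angle between tin's own z axis and vertical above 0.35 rad or distance of tin from where it was at the start of the episode above 0.06 m).
It fails at once if a bystander is knocked over (tilted more than 0.5 rad) or moved more than 60 mm (angle between any of spice_bottle, olive_jar, orange_box, mill, bowl, jar_lid, oil's own z axis and vertical above 0.5 rad or distance of any of spice_bottle, olive_jar, orange_box, mill, bowl, jar_lid, oil from where it was at the start of the episode above 0.06 m).
It also fails if it takes over 53 s, if anything falls off the work surface, if the arm or the gripper's body presses on something with over 40 N, if the wrist force passes 120 N, or if a joint passes its speed limit or range.

## Working session

There is one attempt and no reset: what is moved stays moved. The work goes in short steps, Python scripts to look and compute and a tool call to move; the robot and the scene stay as the last step left them, time stands still between calls to the robot, and variables do not carry over. Pictures are saved under pics/ and viewed, and the job is handed in when it is done.

Besides the shell and the picture viewer there is one more tool, called after ">>>" by a JSON object that holds its "api" and its "payload", one argument or row to a line. move_arm: Moves the arm, as the interface text tells. Its arguments: {"type":"object","properties":{"increments":{"type":"array","items":{"type":"object","properties":{"tx":{"type":"number","minimum":-1,"maximum":1},"ty":{"type":"number","minimum":-1,"maximum":1},"tz":{"type":"number","minimum":-1,"maximum":1},"spin":{"type":"number","minimum":-1,"maximum":1},"gripper":{"type":"number"}}}}},"required":["increments"]}

```bash
mkdir -p pics; ls
cat > h.py <<'E'
import numpy as np, cv2
from plant import arm
def save(im,name): cv2.imwrite('pics/'+name+'.png',cv2.cvtColor(im['pixels'],cv2.COLOR_RGB2BGR))
def world(im,mask=None):
    z=im['z_map'].astype(float);K=im['K'];R=np.array(im['R']);t=np.array(im['t'])
    v,u=np.nonzero((z>0)&(mask if mask is not None else True))
    zz=z[v,u];c=np.stack([(u-K[0][2])/K[0][0]*zz,(v-K[1][2])/K[1][1]*zz,zz],1)
    return (c-t)@R
E
python3 - <<'E'
from h import *
np.set_printoptions(precision=4,suppress=True)
s=arm.observe();print(s)
for n in ['scene','top']:
    im=arm.get_image(n);save(im,n+'0')
    for th in ['tin','cap']:
        for d in arm.masks_of(im,th)[:2]:
            w=world(im,d['mask']);print(n,th,d['conf'],d['extent'],w.mean(0),np.percentile(w,[1,50,99],axis=0).round(4).tolist())
E
```

```text
pics
{'time': 0.0, 'joint_positions': array([-1.3855,  0.4267,  0.0738,  1.6067, -0.0341,  1.1108, -0.0671]), 'qvel': array([0.    , 0.0007, 0.0018, 0.0001, 0.0001, 0.0016, 0.0009]), 'joint_efforts': array([ -0.0007, -94.9832,   3.7607, -46.3512,   0.0192,   0.0101,
        -0.    ]), 'tcp_pos': array([0.2217, 0.6371, 0.2306]), 'orientation': array([ 0.1174,  0.6973, -0.1183,  0.6972]), 'contact_force': array([-0.2127, -1.0394,  1.2253]), 'wrist_torque': array([-0.0477, -0.0058,  0.0156]), 'grip_width': 0.08532640903949051}
scene tin 0.56 [346.9, 189.6, 382.1, 234.3] [0.5964 0.2409 0.1017] [[0.5343, 0.2043, 0.0452], [0.6039, 0.2351, 0.1087], [0.6389, 0.2894, 0.1446]]
scene cap 0.88 [216.7, 284.2, 245.5, 310.7] [ 0.5005 -0.211   0.0214] [[0.4535, -0.2432, 0.0003], [0.5005, -0.212, 0.0206], [0.531, -0.1703, 0.0422]]
top tin 0.68 [232.6, 211.0, 278.2, 257.4] [0.5777 0.2562 0.1219] [[0.5294, 0.2083, 0.06], [0.5776, 0.2558, 0.1235], [0.6329, 0.3101, 0.1473]]
top tin 0.54 [456.6, 198.6, 488.3, 227.1] [ 0.6486 -0.3064  0.0954] [[0.628, -0.3364, 0.006], [0.6469, -0.3038, 0.1231], [0.6788, -0.2874, 0.1534]]
top cap 0.86 [408.3, 260.9, 436.0, 286.8] [ 0.4897 -0.1988  0.0238] [[0.4535, -0.2382, 0.0001], [0.4887, -0.1988, 0.0222], [0.5255, -0.1643, 0.0448]]
```

View pics/scene0.png

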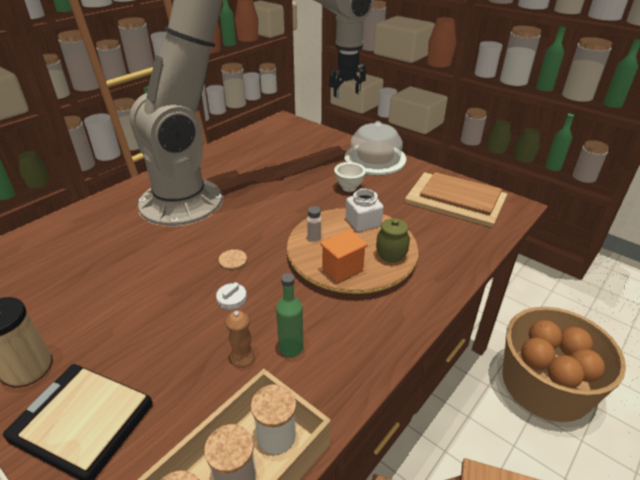

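View pics/top0.png

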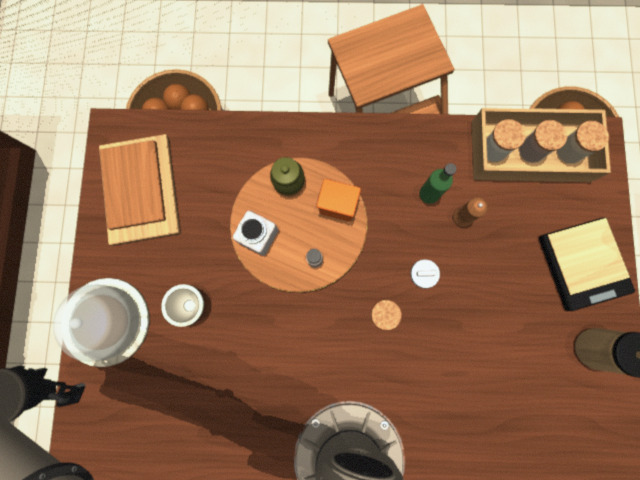

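Run:
```python
import cv2,numpy as np
im=cv2.imread('pics/top0.png')
a=cv2.resize(im[195:275,215:295],(400,400),interpolation=cv2.INTER_CUBIC)
b=cv2.resize(im[250:300,398:448],(400,400),interpolation=cv2.INTER_CUBIC)
cv2.imwrite('pics/crop0.png',np.hstack([a,b]))
```

```text
(no output)
```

View pics/crop0.png

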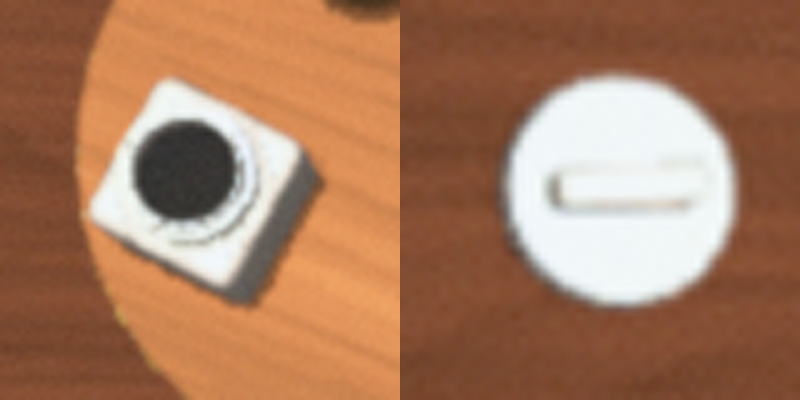

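The scene shows the tin at top px (251,231), rotated about 30°, and the cap at top px (426,273), with its bar nearly along the image's x. The bottle stands beside the tin at (315,258). Next I'll move over the tin to get a close wrist view.

```bash
cat >> h.py <<'E'
from scipy.spatial.transform import Rotation as Ro
def tool():
    s=arm.observe(); return np.array(s['tcp_pos']),Ro.from_quat(s['orientation']).as_matrix(),s
def togo(target):
    p,R,s=tool(); return R.T@(np.array(target)-p)/0.2
E
python3 - <<'E'
from h import *
np.set_printoptions(precision=4,suppress=True)
p,R,s=tool();print(R)
print(togo([0.22,0.637,0.33]),togo([0.55,0.256,0.33]))
im=arm.get_image('wrist');save(im,'w0');print(R.T@(-np.array(im['R']).T@im['t']-p), R.T@np.array(im['R']).T,im['K'])
top=arm.get_image('top')
for th in ['turntable','spice_bottle','olive_jar','orange_box','mill','bowl','jar_lid','oil','cap','tin']:
    d=arm.masks_of(top,th)
    if d:
        w=world(top,d[0]['mask']);print(th,round(d[0]['conf'],2),np.median(w,0),w[:,2].max())
w=world(top);k=(w[:,1]>0.3)&(w[:,0]<0.5);
print(arm.observe()['time'])
E
```

```text
[[-0.0001  0.3286  0.9445]
 [-0.0004  0.9445 -0.3286]
 [-1.     -0.0004 -0.    ]]
[-0.4947 -0.0049 -0.0077] [-0.4941 -1.2619  2.1767]
[-0.1432  0.0001 -0.0763] [[-0.0001 -0.2991  0.9542]
 [ 1.      0.0012  0.0005]
 [-0.0013  0.9542  0.2991]] [[398.4764   0.     318.21  ]
 [  0.     398.4764 243.6284]
 [  0.       0.       1.    ]]
turntable 0.76 [0.5959 0.1454 0.0427] 0.14511586264215248
spice_bottle 0.6 [0.5122 0.1011 0.1427] 0.1501210652124682
olive_jar 0.71 [0.7242 0.1778 0.1473] 0.17139168523454998
orange_box 0.74 [0.6645 0.0453 0.139 ] 0.14611847646357345
mill 0.86 [ 0.6465 -0.3041  0.1227] 0.15788517944303565
bowl 0.76 [0.3871 0.4603 0.0501] 0.08177415555404792
oil 0.68 [ 0.7113 -0.2108  0.1458] 0.2337604641859482
cap 0.68 [ 0.4893 -0.2003  0.0222] 0.0468297836477117
tin 0.9 [0.5768 0.256  0.1237] 0.1504451096010453
0.9
```

>>> {"api": "move_arm", "payload": {
  "increments": [
    {"tx":-0.3,"ty":-0.13,"tz":0.25,"gripper":0},
    {"tx":-0.35,"ty":-0.27,"tz":0.5},
    {"tx":-0.35,"ty":-0.4,"tz":0.75},
    {"tx":-0.35,"ty":-0.53,"tz":1.0}
  ]
}}

```text
invalid input at $.increments[0]: expected keys tx, ty, tz, spin, gripper
```

>>> {"api": "move_arm", "payload": {
  "increments": [
    {"ty":-0.13,"tz":0.25,"spin":0.2},
    {"ty":-0.27,"tz":0.5,"spin":0.4},
    {"ty":-0.4,"tz":0.75,"spin":0.6},
    {"ty":-0.53,"tz":1.0,"spin":0.8},
    {"ty":-0.68,"tz":1.0,"spin":1.0}
  ]
}}

```text
invalid input at $.increments[0]: expected keys tx, ty, tz, spin, gripper
```

Run:
```python
from h import *
np.set_printoptions(precision=4,suppress=True)
p,R,s=tool();print(s['time'],p,s['joint_positions'],s['qvel'],s['grip_width']);print(R)
print(togo([0.577,0.256,0.27]))
```

```text
0.9 [0.2218 0.6375 0.2313] [-1.3855  0.4261  0.0739  1.606  -0.0341  1.1108 -0.0671] [-0.0018 -0.0002  0.0003 -0.0008 -0.001  -0.0016  0.0003] 0.08522758126251259
[[-0.0001  0.3286  0.9445]
 [-0.0001  0.9445 -0.3286]
 [-1.     -0.0001 -0.    ]]
[-0.1935 -1.2176  2.3042]
```

>>> {"api": "move_arm", "payload": {
  "increments": [
    {"tx":-0.3,"ty":-0.13,"tz":0.25,"spin":0,"gripper":-0.3},
    {"tx":-0.35,"ty":-0.27,"tz":0.5,"spin":0,"gripper":-0.3},
    {"tx":-0.35,"ty":-0.4,"tz":0.75,"spin":0,"gripper":-0.3},
    {"tx":-0.35,"ty":-0.53,"tz":1.0,"spin":0,"gripper":-0.3}
  ]
}}

```text
time: 1.4
tcp_pos: [0.3771, 0.4702, 0.3021]
orientation: [0.118, 0.697, -0.117, 0.697]
contact_force: [0.5, 0.6, 0.0]
grip_width: 0.0299
```

>>> {"api": "move_arm", "payload": {
  "increments": [
    {"tx":0,"ty":-0.13,"tz":0.25,"spin":0.2,"gripper":-0.3},
    {"tx":0,"ty":-0.27,"tz":0.5,"spin":0.4,"gripper":-0.3},
    {"tx":0,"ty":-0.4,"tz":0.75,"spin":0.6,"gripper":-0.3},
    {"tx":0,"ty":-0.53,"tz":1.0,"spin":0.8,"gripper":-0.3},
    {"tx":0,"ty":-0.68,"tz":1.0,"spin":1.0,"gripper":-0.3}
  ]
}}

```text
time: 2.02
tcp_pos: [0.5226, 0.2744, 0.3011]
orientation: [0.378, 0.597, -0.379, 0.598]
contact_force: [-0.1, -0.9, -0.9]
grip_width: 0.0299
```

Run:
```python
from h import *
np.set_printoptions(precision=4,suppress=True)
p,R,s=tool();print(s['time'],p,s['joint_positions'],s['qvel'],s['grip_width']);print(R)
print(togo([0.577,0.256,0.27]))
```

```text
2.025 [0.5226 0.2744 0.3011] [-0.9257  0.2397  0.4026  1.7362 -0.0989  1.1856 -0.0552] [-0.0947 -0.3409  0.2294  0.4469  0.0501 -0.0895 -1.0701] 0.029912115233038515
[[ 0.001   0.9043  0.4268]
 [-0.0012  0.4268 -0.9043]
 [-1.      0.0004  0.0015]]
[0.1559 0.2066 0.1989]
```

>>> {"api": "move_arm", "payload": {
  "increments": [
    {"tx":0.15,"ty":0.2,"tz":0.2,"spin":0,"gripper":-0.3},
    {"tx":0.15,"ty":0.2,"tz":0.2,"spin":0,"gripper":-0.3},
    {"tx":0.15,"ty":0.2,"tz":0.2,"spin":0,"gripper":-0.3}
  ]
}}

```text
time: 2.4
tcp_pos: [0.5733, 0.259, 0.2711]
orientation: [0.376, 0.599, -0.376, 0.599]
contact_force: [-0.9, -0.1, 0.2]
grip_width: 0.0298
```

Run:
```python
from h import *
np.set_printoptions(precision=4,suppress=True)
p,R,s=tool();print(s['time'],p,s['joint_positions'],abs(s['qvel']).max());print(R)
im=arm.get_image('wrist');save(im,'w1');np.savez('w1.npz',**{k:im[k] for k in ['pixels','z_map','K','R','t']})
for d in arm.masks_of(im,'tin')[:2]:
    w=world(im,d['mask']);print(d['conf'],d['extent'],w.mean(0)); np.save('tinmask%d.npy'%0,d['mask']); break
```

```text
2.4 [0.5733 0.259  0.2711] [-0.8499  0.3359  0.4173  1.6866 -0.1468  1.1507  0.0572] 0.021406403883145037
[[-0.0006  0.9003  0.4353]
 [-0.0003  0.4353 -0.9003]
 [-1.     -0.0007  0.0001]]
0.8 [259.2, 144.7, 407.6, 290.1] [0.5803 0.2677 0.1258]
```

View pics/w1.png

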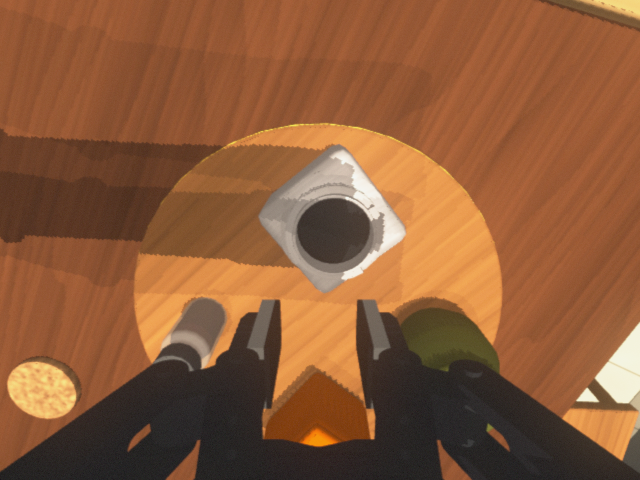

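```bash
cat >> h.py <<'E'
from scipy.optimize import least_squares
def tinfit(im,mask):
    m=cv2.dilate(mask.astype(np.uint8),np.ones((5,5)))>0
    w=world(im,m)
    out={}
    zt=np.percentile(w[:,2],99.5); out['ztop']=zt
    r=w[w[:,2]>zt-0.003]
    f=least_squares(lambda q:np.hypot(r[:,0]-q[0],r[:,1]-q[1])-q[2],[*r[:,:2].mean(0),.03],loss='soft_l1',f_scale=.001)
    out['rim']=f.x; out['nrim']=len(r)
    b=w[(w[:,2]>0.112)&(w[:,2]<0.128)]
    h=np.histogram(w[:,2],bins=np.arange(0.03,0.16,.005)); out['hist']=list(zip(h[1].round(3).tolist(),h[0].tolist()))
    rect=cv2.minAreaRect((b[:,:2]*1000).astype(np.float32)); out['rect']=rect
    # robust square fit by yaw: percentiles
    best=None
    for a in np.radians(np.arange(0,90,.25)):
        u=b[:,:2]@[np.cos(a),np.sin(a)];v=b[:,:2]@[-np.sin(a),np.cos(a)]
        lu,hu=np.percentile(u,[.3,99.7]);lv,hv=np.percentile(v,[.3,99.7]);A=(hu-lu)*(hv-lv)
        if best is None or A<best[0]:
            cu,cv=(lu+hu)/2,(lv+hv)/2
            best=(A,np.degrees(a),cu*np.cos(a)-cv*np.sin(a),cu*np.sin(a)+cv*np.cos(a),hu-lu,hv-lv)
    out['sq']=best
    return out
E
python3 - <<'E'
from h import *
np.set_printoptions(precision=4,suppress=True)
im=np.load('w1.npz');m=np.load('tinmask0.npy')
for k,v in tinfit(im,m).items(): print(k,v)
E
```

```text
ztop 0.14643806265868725
rim [0.5845 0.2622 0.0285]
nrim 973
hist [(0.03, 0), (0.035, 0), (0.04, 1167), (0.045, 0), (0.05, 21), (0.055, 34), (0.06, 38), (0.065, 39), (0.07, 40), (0.075, 39), (0.08, 42), (0.085, 49), (0.09, 47), (0.095, 49), (0.1, 50), (0.105, 53), (0.11, 482), (0.115, 2064), (0.12, 2586), (0.125, 3532), (0.13, 287), (0.135, 1155), (0.14, 1407), (0.145, 625), (0.15, 0)]
rect ((584.555908203125, 262.12823486328125), (87.73836517333984, 87.74510955810547), 63.89903259277344)
sq (np.float64(0.007350649966583393), np.float64(64.0), np.float64(0.58389784885197), np.float64(0.26274183672682827), np.float64(0.08636478226766336), np.float64(0.08511165979440694))
```

>>> {"api": "move_arm", "payload": {
  "increments": [
    {"tx":0,"ty":-0.17,"tz":0.23,"spin":0,"gripper":-0.3},
    {"tx":0,"ty":-0.34,"tz":0.47,"spin":0,"gripper":-0.3},
    {"tx":0,"ty":-0.52,"tz":0.71,"spin":0,"gripper":-0.3},
    {"tx":0,"ty":-0.69,"tz":0.94,"spin":0,"gripper":-0.3}
  ]
}}

```text
time: 3.0
tcp_pos: [0.5303, 0.0286, 0.2722]
orientation: [0.376, 0.599, -0.375, 0.6]
contact_force: [1.2, 0.0, -0.8]
grip_width: 0.03
```

>>> {"api": "move_arm", "payload": {
  "increments": [
    {"tx":0,"ty":-0.17,"tz":0.23,"spin":0.1,"gripper":-0.3},
    {"tx":0.1,"ty":-0.34,"tz":0.47,"spin":0.25,"gripper":-0.3},
    {"tx":0.3,"ty":-0.52,"tz":0.71,"spin":0.4,"gripper":-0.3},
    {"tx":0.5,"ty":-0.69,"tz":0.94,"spin":0.51,"gripper":-0.3},
    {"tx":0.6,"ty":-0.69,"tz":0.94,"spin":0.51,"gripper":-0.3},
    {"tx":0.6,"ty":-0.69,"tz":0.94,"spin":0.51,"gripper":-0.3},
    {"tx":0.6,"ty":-0.69,"tz":0.94,"spin":0.51,"gripper":-0.3}
  ]
}}

```text
time: 3.88
tcp_pos: [0.4897, -0.1987, 0.1525]
orientation: [0.487, 0.512, -0.487, 0.513]
contact_force: [0.6, 0.0, 0.6]
grip_width: 0.0298
```

Run:
```python
from h import *
np.set_printoptions(precision=4,suppress=True)
p,R,s=tool();print(s['time'],p,s['joint_positions'],abs(s['qvel']).max());print(R)
im=arm.get_image('wrist');save(im,'w2')
d=arm.masks_of(im,'cap')[0]
m=d['mask'];print(d['conf'],d['extent']);np.savez('w2.npz',mask=m,**{k:im[k] for k in ['pixels','z_map','K','R','t']})
w=world(im,cv2.dilate(m.astype(np.uint8),np.ones((5,5)))>0)
h=np.histogram(w[:,2],bins=np.arange(-.01,0.06,.004));print(list(zip(h[1].round(3).tolist(),h[0].tolist())))
pl=w[(w[:,2]>0.014)]
hull=pl[cv2.convexHull((pl[:,:2]*1e4).astype(np.float32),returnPoints=False)[:,0]]
print('disc',cv2.minEnclosingCircle((pl[:,:2]*1e3).astype(np.float32)),cv2.fitEllipse((hull[:,:2]*1e3).astype(np.float32)))
b=w[w[:,2]>0.037];print('bar',len(b),cv2.minAreaRect((b[:,:2]*1e3).astype(np.float32)),np.median(b[:,2]))
```

```text
3.875 [ 0.4897 -0.1987  0.1525] [-0.286   0.3308  0.6674  2.0405 -0.2708  0.8549  0.586 ] 0.010747989121620961
[[ 0.0013  0.9987  0.0515]
 [ 0.0004  0.0515 -0.9987]
 [-1.      0.0013 -0.0003]]
0.95 [268.8, 178.9, 378.0, 287.4]
[(-0.01, 0), (-0.006, 0), (-0.002, 797), (0.002, 77), (0.006, 74), (0.01, 71), (0.014, 139), (0.018, 5198), (0.022, 1895), (0.026, 24), (0.03, 18), (0.034, 39), (0.038, 1245), (0.042, 222), (0.046, 0), (0.05, 0), (0.054, 0)]
disc ((492.3882751464844, -202.6255340576172), 39.3452262878418) ((492.420654296875, -202.3472900390625), (77.50688934326172, 78.05642700195312), 84.91145324707031)
bar 1483 ((492.21746826171875, -202.47340393066406), (13.56641960144043, 51.49997329711914), 3.526169538497925) 0.041206052478635825
```

View pics/w2.png

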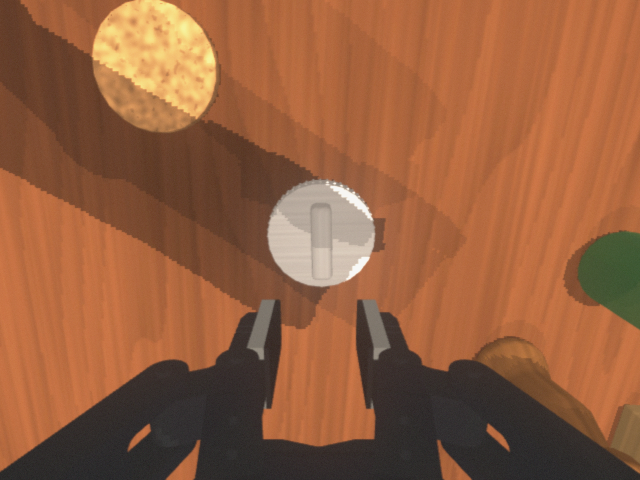

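>>> {"api": "move_arm", "payload": {
  "increments": [
    {"tx":0.2,"ty":0.012,"tz":0.019,"spin":-0.012,"gripper":-0.3},
    {"tx":0.42,"ty":0.012,"tz":0.019,"spin":-0.012,"gripper":-0.3},
    {"tx":0.56,"ty":0.012,"tz":0.019,"spin":-0.012,"gripper":-0.3},
    {"tx":0.64,"ty":0.012,"tz":0.019,"spin":-0.012,"gripper":-0.3},
    {"tx":0.64,"ty":0.012,"tz":0.019,"spin":-0.012,"gripper":-0.3},
    {"tx":0.64,"ty":0.012,"tz":0.019,"spin":-0.012,"gripper":-0.3}
  ]
}}

```text
time: 4.72
tcp_pos: [0.4922, -0.2036, 0.0245]
orientation: [0.485, 0.514, -0.485, 0.515]
contact_force: [-0.1, 0.1, 0.1]
grip_width: 0.03
```

Run:
```python
from h import *
np.set_printoptions(precision=4,suppress=True)
p,R,s=tool();print(s['time'],p,s['contact_force'])
im=arm.get_image('wrist');save(im,'w3')
```

```text
4.725 [ 0.4922 -0.2036  0.0245] [-0.1007  0.1456  0.0522]
```

View pics/w3.png

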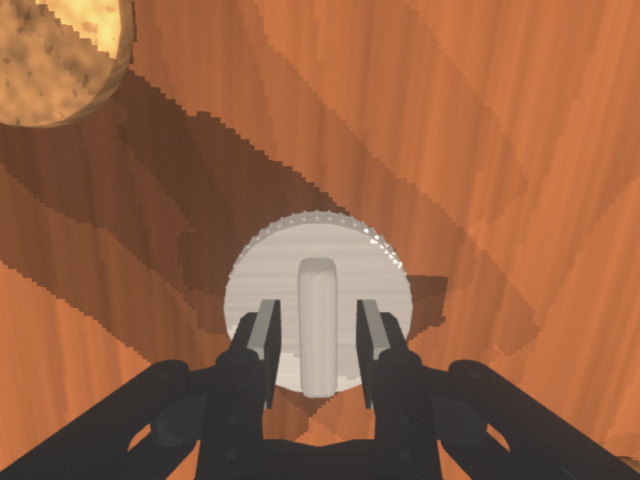

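The fingers straddle the bar evenly, at px 265 to 370 with the bar at 300 to 337. Next I'll close and lift.

>>> {"api": "move_arm", "payload": {
  "increments": [
    {"tx":0,"ty":0,"tz":0,"spin":0,"gripper":-1},
    {"tx":0,"ty":0,"tz":0,"spin":0,"gripper":-1},
    {"tx":0,"ty":0,"tz":0,"spin":0,"gripper":-1},
    {"tx":0,"ty":0,"tz":0,"spin":0,"gripper":-1},
    {"tx":-0.1,"ty":0,"tz":0,"spin":0,"gripper":-1},
    {"tx":-0.3,"ty":0,"tz":0,"spin":0,"gripper":-1},
    {"tx":-0.6,"ty":0,"tz":0,"spin":0,"gripper":-1},
    {"tx":-0.6,"ty":0,"tz":0,"spin":0,"gripper":-1},
    {"tx":-0.6,"ty":0,"tz":0,"spin":0,"gripper":-1}
  ]
}}

```text
time: 5.9
tcp_pos: [0.4914, -0.203, 0.1435]
orientation: [0.485, 0.515, -0.484, 0.515]
contact_force: [0.1, 0.7, -1.2]
grip_width: 0.0128
```

```bash
cat >> h.py <<'E'
def capfit(im,zoff):
    "cap in tool frame; returns plate centre & bar rect with mm, in tool coords (y,z), x"
    p,R,s=tool()
    d=arm.masks_of(im,'cap')[0]; w=(world(im,d['mask'])-p)@R*1000
    return d,w
E
python3 - <<'E'
from h import *
np.set_printoptions(precision=4,suppress=True)
p,R,s=tool();print(s['time'],p,s['grip_width'],s['contact_force'],s['wrist_torque'])
im=arm.get_image('wrist');save(im,'w4')
d,w=capfit(im,0);print(d['conf'],d['extent'])
h=np.histogram(w[:,0],bins=np.arange(-30,30,2));print([(a,b) for a,b in zip(h[1].tolist(),h[0].tolist()) if b>3])
np.save('cap4.npy',w)
pl=w[(w[:,0]>-3)&(w[:,0]<8)]
import sys
hull=cv2.convexHull(pl[:,1:].astype(np.float32));print('disc',cv2.minEnclosingCircle(hull))
A=np.c_[pl[:,1:],np.ones(len(pl))];print(np.linalg.lstsq(A,pl[:,0],rcond=None)[0])
E
```

```text
5.9 [ 0.4914 -0.203   0.1435] 0.012819496462188011 [ 0.051   0.6566 -1.154 ] [ 0.0169 -0.0338 -0.0016]
0.87 [225.1, 209.7, 412.4, 396.2]
[(-20, 950), (-18, 3163), (-16, 297), (-14, 84), (-12, 71), (-10, 81), (-8, 61), (-6, 75), (-4, 59), (-2, 17), (0, 4484), (2, 8822), (4, 192), (6, 225), (8, 277), (10, 195), (12, 156), (14, 152), (16, 141), (18, 118), (20, 71), (22, 10)]
disc ((0.7003251910209656, -1.0984572172164917), 39.01854705810547)
[-0.0004 -0.0109  2.1904]
```

View pics/w4.png

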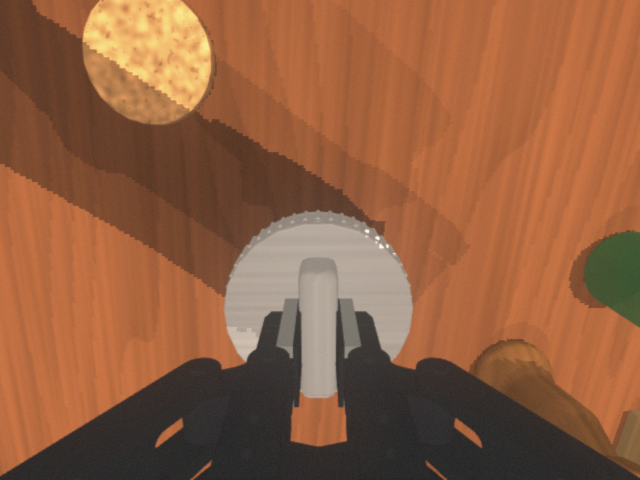

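>>> {"api": "move_arm", "payload": {
  "increments": [
    {"tx":-0.25,"ty":0.05,"tz":-0.1,"spin":0,"gripper":-1},
    {"tx":-0.48,"ty":0.1,"tz":-0.3,"spin":0,"gripper":-1},
    {"tx":-0.48,"ty":0.16,"tz":-0.55,"spin":0,"gripper":-1},
    {"tx":-0.48,"ty":0.22,"tz":-0.8,"spin":0,"gripper":-1},
    {"tx":-0.48,"ty":0.28,"tz":-1.0,"spin":0,"gripper":-1}
  ]
}}

```text
time: 6.62
tcp_pos: [0.535, 0.0017, 0.2384]
orientation: [0.484, 0.515, -0.485, 0.515]
contact_force: [0.8, 0.3, -1.6]
grip_width: 0.0125
```

>>> {"api": "move_arm", "payload": {
  "increments": [
    {"tx":0,"ty":0.06,"tz":-0.25,"spin":-0.1,"gripper":-1},
    {"tx":0,"ty":0.12,"tz":-0.5,"spin":-0.25,"gripper":-1},
    {"tx":0,"ty":0.18,"tz":-0.75,"spin":-0.4,"gripper":-1},
    {"tx":0,"ty":0.26,"tz":-1.0,"spin":-0.46,"gripper":-1},
    {"tx":0,"ty":0.26,"tz":-1.0,"spin":-0.46,"gripper":-1},
    {"tx":0,"ty":0.26,"tz":-1.0,"spin":-0.46,"gripper":-1}
  ]
}}

```text
time: 7.38
tcp_pos: [0.575, 0.2016, 0.238]
orientation: [0.384, 0.594, -0.386, 0.593]
contact_force: [1.0, 0.0, -0.8]
grip_width: 0.0126
```

Run:
```python
from h import *
np.set_printoptions(precision=4,suppress=True)
p,R,s=tool();print(s['time'],p,s['joint_positions'],s['grip_width']);print(R)
print(togo([0.5843,0.2609,0.19]))
```

```text
7.375 [0.575  0.2016 0.238 ] [-0.8318  0.3399  0.4943  1.7718 -0.1796  1.0771  0.1447] 0.012624603755530702
[[-0.0018  0.913   0.408 ]
 [-0.0017  0.408  -0.913 ]
 [-1.     -0.0023  0.0008]]
[ 0.2395  0.1638 -0.252 ]
```

>>> {"api": "move_arm", "payload": {
  "increments": [
    {"tx":0.0,"ty":0.08,"tz":-0.13,"spin":0,"gripper":-1},
    {"tx":0.05,"ty":0.164,"tz":-0.252,"spin":0,"gripper":-1},
    {"tx":0.24,"ty":0.164,"tz":-0.252,"spin":0,"gripper":-1},
    {"tx":0.24,"ty":0.164,"tz":-0.252,"spin":0,"gripper":-1},
    {"tx":0.24,"ty":0.164,"tz":-0.252,"spin":0,"gripper":-1}
  ]
}}

```text
time: 8.0
tcp_pos: [0.5852, 0.2612, 0.192]
orientation: [0.385, 0.593, -0.385, 0.593]
contact_force: [0.5, 0.4, -0.3]
grip_width: 0.0124
```

```bash
python3 - <<'E'
from h import *
np.set_printoptions(precision=4,suppress=True)
p,R,s=tool();print(s['time'],p,s['contact_force']);print(R)
im=arm.get_image('wrist');save(im,'w5');sc=arm.get_image('scene');save(sc,'s5')
d,w=capfit(im,0);print(d['conf'],d['extent'])
pl=w[(w[:,0]>-3)&(w[:,0]<8)]
c=cv2.minEnclosingCircle(pl[:,1:].astype(np.float32));print('disc',c,np.median(pl[:,0]))
c=R@np.array([0,c[0][0],c[0][1]])/1000+p;print('cap ctr by cam',c[:2])
for d in arm.masks_of(im,'tin')[:1]:
    m=cv2.dilate(d['mask'].astype(np.uint8),np.ones((3,3)))>0
    ww=world(im,m); b=ww[(ww[:,2]>0.112)&(ww[:,2]<.128)]
    print('tin',d['conf'],d['extent'],cv2.minAreaRect((b[:,:2]*1e3).astype(np.float32)) if len(b)>5 else None)
print(togo([0.5843,0.2609,0.167]))
E
python3 -c "
import cv2;a=cv2.imread('pics/s5.png');cv2.imwrite('pics/s5c.png',cv2.resize(a[150:270,300:460],(800,600),interpolation=cv2.INTER_CUBIC))"
```

```text
8.0 [0.5852 0.2612 0.192 ] [ 0.4765  0.3906 -0.3329]
[[ 0.0002  0.9132  0.4075]
 [-0.0003  0.4075 -0.9132]
 [-1.      0.0001  0.0004]]
0.87 [225.7, 206.9, 415.4, 395.5]
disc ((0.10831626504659653, -0.3934851288795471), 38.729225158691406) 3.606600721886448
cap ctr by cam [0.5852 0.2616]
tin 0.95 [221.2, 147.7, 413.3, 267.4] ((583.9482421875, 263.65631103515625), (85.36522674560547, 85.2423324584961), 64.07437133789062)
[ 0.1275 -0.0063  0.0013]
```

View pics/w5.png

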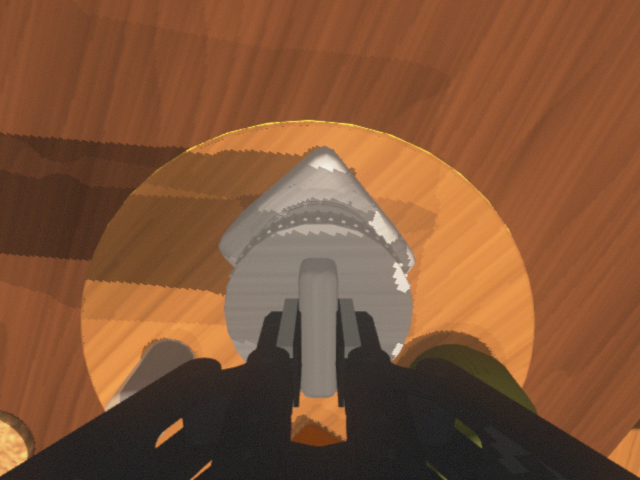

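View pics/s5c.png

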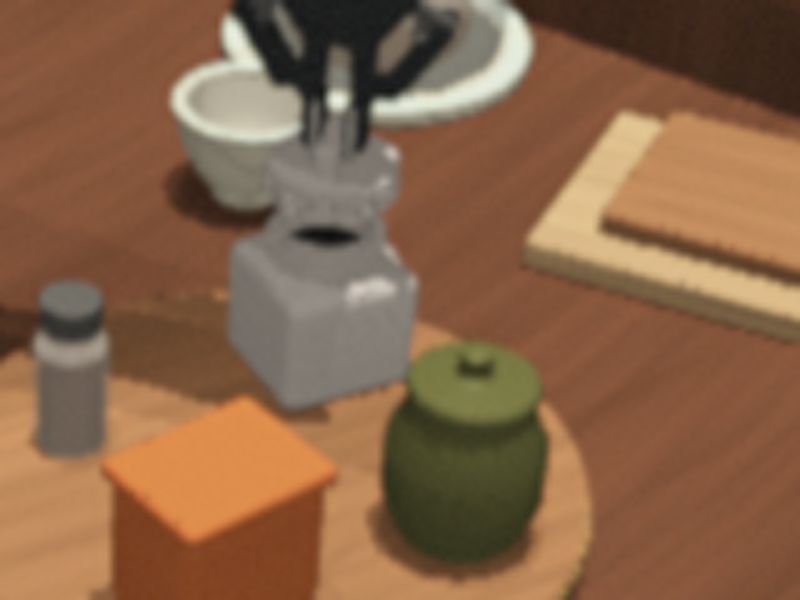

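>>> {"api": "move_arm", "payload": {
  "increments": [
    {"tx":0.06,"ty":-0.003,"tz":-0.003,"spin":0,"gripper":-1},
    {"tx":0.1,"ty":-0.003,"tz":-0.003,"spin":0,"gripper":-1},
    {"tx":0.12,"ty":-0.003,"tz":-0.003,"spin":0,"gripper":-1},
    {"tx":0.13,"ty":-0.003,"tz":-0.003,"spin":0,"gripper":-1},
    {"tx":0.13,"ty":-0.003,"tz":-0.003,"spin":0,"gripper":-1}
  ]
}}

```text
time: 8.82
tcp_pos: [0.584, 0.2619, 0.1652]
orientation: [0.385, 0.593, -0.385, 0.593]
contact_force: [0.6, -0.4, -1.6]
grip_width: 0.0128
```

>>> {"api": "move_arm", "payload": {
  "increments": [
    {"tx":0.01,"ty":0,"tz":0,"spin":0,"gripper":-1},
    {"tx":0.01,"ty":0,"tz":0,"spin":0,"gripper":-1}
  ]
}}

```text
time: 9.07
tcp_pos: [0.5839, 0.262, 0.1633]
orientation: [0.385, 0.593, -0.385, 0.593]
contact_force: [0.2, -0.4, -1.2]
grip_width: 0.0123
```

>>> {"api": "move_arm", "payload": {
  "increments": [
    {"tx":0.006,"ty":0,"tz":0,"spin":0,"gripper":-1},
    {"tx":0.01,"ty":0,"tz":0,"spin":0,"gripper":-1}
  ]
}}

```text
time: 9.32
tcp_pos: [0.5841, 0.262, 0.1618]
orientation: [0.385, 0.593, -0.384, 0.593]
contact_force: [-3.6, -0.9, 11.4]
grip_width: 0.0123
```

>>> {"api": "move_arm", "payload": {
  "increments": [
    {"tx":-0.004,"ty":0,"tz":0,"spin":0,"gripper":-1},
    {"tx":-0.004,"ty":0,"tz":0,"spin":0,"gripper":-0.6},
    {"tx":-0.004,"ty":0,"tz":0,"spin":0,"gripper":-0.6},
    {"tx":-0.01,"ty":0,"tz":0,"spin":0,"gripper":-0.6},
    {"tx":-0.025,"ty":0,"tz":0,"spin":0,"gripper":-0.6},
    {"tx":-0.025,"ty":0,"tz":0,"spin":0,"gripper":-0.6}
  ]
}}

```text
time: 10.07
tcp_pos: [0.5841, 0.262, 0.1666]
orientation: [0.385, 0.593, -0.384, 0.593]
contact_force: [-0.2, -0.1, 0.4]
grip_width: 0.017
```

```bash
cat >> h.py <<'E'
def capw(name):
    p,R,s=tool()
    im=arm.get_image('wrist');save(im,name)
    d=arm.masks_of(im,'cap')[0]; w=world(im,d['mask'])
    h,e=np.histogram(w[:,2],bins=np.arange(.12,.2,.001)); k=(h[1:]+h[:-1]).argmax(); zc=e[k]+.001
    pl=w[abs(w[:,2]-zc)<.0025]
    A=np.c_[pl[:,:2]-pl[:,:2].mean(0),np.ones(len(pl))];q=np.linalg.lstsq(A,pl[:,2],rcond=None)[0]
    c,r=cv2.minEnclosingCircle((pl[:,:2]*1e3).astype(np.float32))
    b=w[(w[:,2]>zc+.016)]
    print('t',s['time'],'tcp',p,'f',s['contact_force'],'grip',s['grip_width'],'az',np.degrees(np.arctan2(R[1,1],R[0,1])))
    print('plate z',zc,np.median(pl[:,2]),'tilt',q[:2],'ctr',c,r,'barrect',cv2.minAreaRect((b[:,:2]*1e3).astype(np.float32)) if len(b)>5 else None)
E
python3 - <<'E'
from h import *
np.set_printoptions(precision=4,suppress=True)
capw('w6')
E
```

```text
Traceback (most recent call last):
  File "h.py", line 44, in capw
    d=arm.masks_of(im,'cap')[0]; w=world(im,d['mask'])
      ~~~~~~~~~~~~~~~~~~~~~~^^^
IndexError: list index out of range
```

View pics/w6.png

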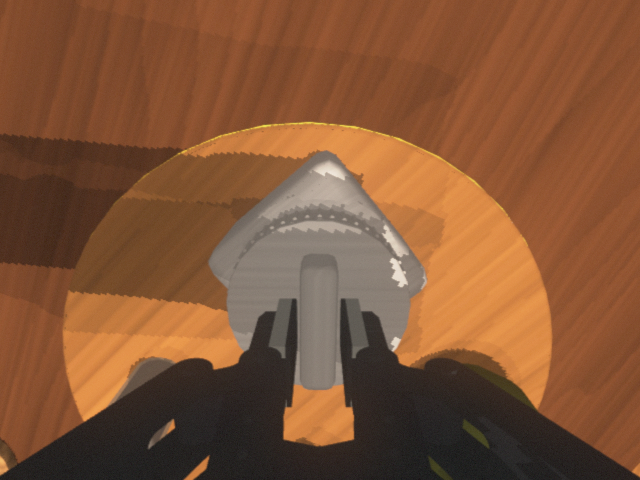

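The cap sits on the neck, level, and the fingers straddle the bar loosely. The network missed it, so I'll use a fixed pixel window instead.

```bash
cat >> h.py <<'E'
def capw(name):
    p,R,s=tool()
    im=arm.get_image('wrist');save(im,name)
    m=np.zeros((480,640),bool);m[215:297,215:425]=True
    w=world(im,m); pp=p-np.array([0,0,0])
    near=np.hypot(w[:,0]-.5845,w[:,1]-.2622)<.042
    h,e=np.histogram(w[near,2],bins=np.arange(.142,.175,.001)); k=(h[1:]+h[:-1]).argmax(); zc=e[k]+.001
    pl=w[near&(abs(w[:,2]-zc)<.0025)]
    A=np.c_[pl[:,:2]-pl[:,:2].mean(0),np.ones(len(pl))];q=np.linalg.lstsq(A,pl[:,2],rcond=None)[0]
    hu=cv2.convexHull((pl[:,:2]*1e3).astype(np.float32))[:,0]
    mb=np.zeros((480,640),bool);mb[245:395,290:350]=True
    wb=world(im,mb);b=wb[abs(wb[:,2]-zc-.020)<.003]
    print('t',s['time'],'tcp',p,'f',s['contact_force'],'grip',s['grip_width'],'az',np.degrees(np.arctan2(R[1,1],R[0,1])))
    print('plate top z',zc,np.median(pl[:,2]),'n',len(pl),'tilt',q[:2],'seat over rim(145)',(np.median(pl[:,2])-.004-.1455)*1000)
    print('bar',len(b),cv2.minAreaRect((b[:,:2]*1e3).astype(np.float32)) if len(b)>5 else None)
E
python3 - <<'E'
from h import *
np.set_printoptions(precision=4,suppress=True)
capw('w7')
E
```

```text
t 10.175 tcp [0.584  0.262  0.1663] f [-0.2422 -0.0306  0.0201] grip 0.017242072526235892 az 24.10434815710074
plate top z 0.159 0.1591106731802122 n 9331 tilt [ 0.0061 -0.0045] seat over rim(145) 9.610673180212192
bar 4593 ((583.1304931640625, 262.6619873046875), (21.49367904663086, 51.88624572753906), 17.325410842895508)
```

>>> {"api": "move_arm", "payload": {
  "increments": [
    {"tx":0,"ty":0,"tz":0,"spin":-0.1,"gripper":-0.6},
    {"tx":0,"ty":0,"tz":0,"spin":-0.2,"gripper":-0.6},
    {"tx":0,"ty":0,"tz":0,"spin":-0.3,"gripper":-0.6},
    {"tx":0,"ty":0,"tz":0,"spin":-0.4,"gripper":-0.6},
    {"tx":0,"ty":0,"tz":0,"spin":-0.5,"gripper":-0.6},
    {"tx":0,"ty":0,"tz":0,"spin":-0.6,"gripper":-0.6},
    {"tx":0,"ty":0,"tz":0,"spin":-0.7,"gripper":-0.6},
    {"tx":0,"ty":0,"tz":0,"spin":-0.8,"gripper":-0.6},
    {"tx":0,"ty":0,"tz":0,"spin":-0.8,"gripper":-0.6}
  ]
}}

```text
time: 11.35
tcp_pos: [0.5847, 0.2622, 0.1672]
orientation: [0.183, 0.683, -0.182, 0.684]
contact_force: [0.2, 0.0, 4.9]
grip_width: 0.0173
```

Run:
```python
from h import *
np.set_printoptions(precision=4,suppress=True)
capw('w8')
```

```text
t 11.35 tcp [0.5847 0.2622 0.1672] f [0.2019 0.0143 4.9404] grip 0.017292786345125905 az 60.15836459968424
plate top z 0.161 0.1609631595860321 n 9321 tilt [ 0.0085 -0.0044] seat over rim(145) 11.463159586032113
bar 4598 ((583.5287475585938, 262.330810546875), (21.33963966369629, 51.990333557128906), 53.26457595825195)
```

View pics/w8.png

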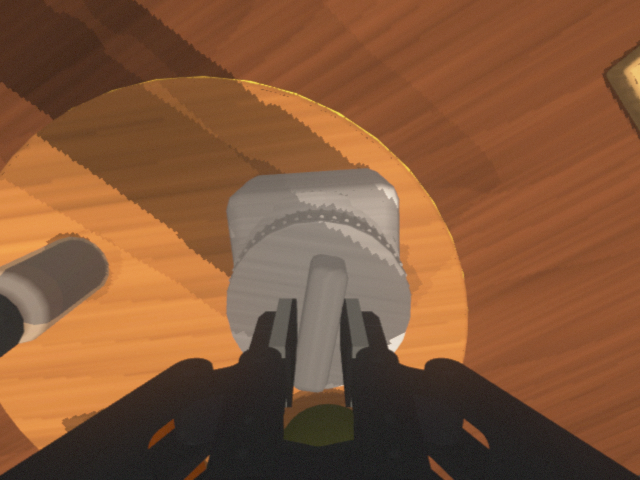

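>>> {"api": "move_arm", "payload": {
  "increments": [
    {"tx":0,"ty":0,"tz":0,"spin":-0.08,"gripper":-0.6},
    {"tx":0,"ty":0,"tz":0,"spin":-0.16,"gripper":-0.6},
    {"tx":0,"ty":0,"tz":0,"spin":-0.24,"gripper":-0.6},
    {"tx":0,"ty":0,"tz":0,"spin":-0.32,"gripper":-0.6},
    {"tx":0,"ty":0,"tz":0,"spin":-0.4,"gripper":-0.6},
    {"tx":0,"ty":0,"tz":0,"spin":-0.45,"gripper":-0.6},
    {"tx":0,"ty":0,"tz":0,"spin":-0.45,"gripper":-0.6}
  ]
}}

```text
time: 12.28
tcp_pos: [0.584, 0.2619, 0.1663]
orientation: [0.06, 0.705, -0.06, 0.705]
contact_force: [0.3, -0.6, 0.3]
grip_width: 0.017
```

Run:
```python
from h import *
np.set_printoptions(precision=4,suppress=True)
capw('w9')
```

```text
t 12.275 tcp [0.584  0.2619 0.1663] f [ 0.2766 -0.6151  0.3166] grip 0.017044451173040518 az 80.32966393590277
plate top z 0.156 0.15591444471006896 n 9229 tilt [ 0.0038 -0.0017] seat over rim(145) 6.414444710068967
bar 4355 ((583.83447265625, 261.1798095703125), (21.979433059692383, 51.87355422973633), 73.0656509399414)
```

View pics/w9.png

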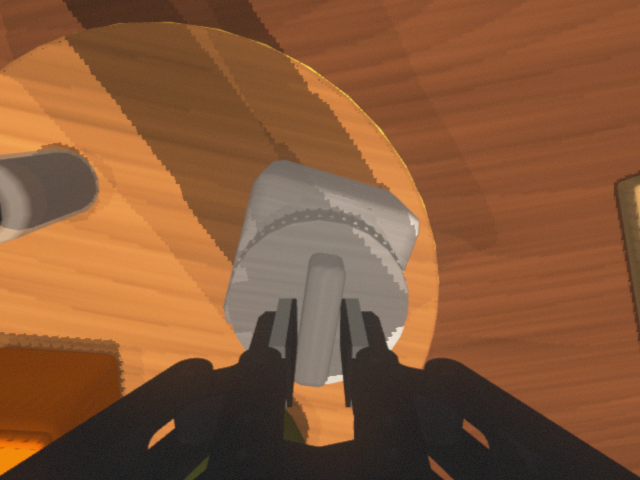

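The cap dropped: its seat is now about 6.4 mm over the rim. Next I'll turn it forward.

>>> {"api": "move_arm", "payload": {
  "increments": [
    {"tx":0,"ty":0,"tz":0,"spin":0.1,"gripper":-0.6},
    {"tx":0,"ty":0,"tz":0,"spin":0.2,"gripper":-0.6},
    {"tx":0,"ty":0,"tz":0,"spin":0.3,"gripper":-0.6},
    {"tx":0,"ty":0,"tz":0,"spin":0.4,"gripper":-0.6},
    {"tx":0,"ty":0,"tz":0,"spin":0.5,"gripper":-0.6},
    {"tx":0,"ty":0,"tz":0,"spin":0.6,"gripper":-0.6},
    {"tx":0.003,"ty":0,"tz":0,"spin":0.7,"gripper":-0.6},
    {"tx":0.006,"ty":0,"tz":0,"spin":0.8,"gripper":-0.6},
    {"tx":0.008,"ty":0,"tz":0,"spin":0.9,"gripper":-0.6},
    {"tx":0.01,"ty":0,"tz":0,"spin":1.0,"gripper":-0.6},
    {"tx":0.01,"ty":0,"tz":0,"spin":1.0,"gripper":-0.6}
  ]
}}

```text
time: 13.7
tcp_pos: [0.584, 0.2621, 0.1643]
orientation: [0.325, 0.628, -0.325, 0.628]
contact_force: [0.6, -0.2, 0.2]
grip_width: 0.0172
```

Run:
```python
from h import *
np.set_printoptions(precision=4,suppress=True)
capw('w10')
```

```text
t 13.7 tcp [0.584  0.2621 0.1643] f [ 0.6061 -0.1873  0.1971] grip 0.017246629408023097 az 35.347054226796516
plate top z 0.154 0.15365601375654148 n 9181 tilt [ 0.004  -0.0023] seat over rim(145) 4.1560137565414825
bar 4315 ((583.9112548828125, 262.2893371582031), (22.029693603515625, 51.46571731567383), 32.040016174316406)
```

View pics/w10.png

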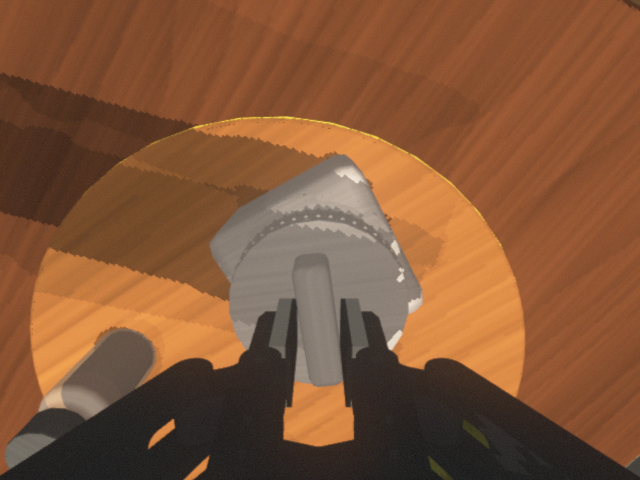

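Seat now 4.2 mm, running down. I'll continue.

>>> {"api": "move_arm", "payload": {
  "increments": [
    {"tx":0,"ty":0,"tz":0,"spin":0.1,"gripper":-0.6},
    {"tx":0,"ty":0,"tz":0,"spin":0.2,"gripper":-0.6},
    {"tx":0,"ty":0,"tz":0,"spin":0.3,"gripper":-0.6},
    {"tx":0.003,"ty":0,"tz":0,"spin":0.4,"gripper":-0.6},
    {"tx":0.006,"ty":0,"tz":0,"spin":0.5,"gripper":-0.6},
    {"tx":0.009,"ty":0,"tz":0,"spin":0.6,"gripper":-0.6},
    {"tx":0.012,"ty":0,"tz":0,"spin":0.7,"gripper":-0.6},
    {"tx":0.014,"ty":0,"tz":0,"spin":0.8,"gripper":-0.6},
    {"tx":0.016,"ty":0,"tz":0,"spin":0.9,"gripper":-0.6},
    {"tx":0.016,"ty":0,"tz":0,"spin":1.0,"gripper":-0.6},
    {"tx":0.016,"ty":0,"tz":0,"spin":1.0,"gripper":-0.6}
  ]
}}

```text
time: 15.12
tcp_pos: [0.5839, 0.262, 0.161]
orientation: [-0.54, -0.457, 0.54, -0.457]
contact_force: [0.5, 0.4, 0.4]
grip_width: 0.0171
```

Run:
```python
from h import *
np.set_printoptions(precision=4,suppress=True)
capw('w11')
print(arm.observe()['joint_positions'])
```

```text
t 15.125 tcp [0.5839 0.262  0.161 ] f [0.4718 0.4474 0.3683] grip 0.017061999378775755 az -9.550350822453082
plate top z 0.15 0.1501753183751172 n 9215 tilt [ 0.     -0.0023] seat over rim(145) 0.6753183751171954
bar 4396 ((585.6817016601562, 261.8882751464844), (51.73604202270508, 22.17437171936035), 86.45476531982422)
[-0.9557  0.4951  0.5872  1.7791 -0.3256  0.9658 -0.4017]
```

>>> {"api": "move_arm", "payload": {
  "increments": [
    {"tx":0,"ty":0,"tz":0,"spin":0.1,"gripper":-0.6},
    {"tx":0,"ty":0,"tz":0,"spin":0.2,"gripper":-0.6},
    {"tx":0,"ty":0,"tz":0,"spin":0.3,"gripper":-0.6},
    {"tx":0,"ty":0,"tz":0,"spin":0.4,"gripper":-0.6},
    {"tx":0,"ty":0,"tz":0,"spin":0.46,"gripper":-0.6},
    {"tx":0,"ty":0,"tz":0,"spin":0.46,"gripper":-0.6}
  ]
}}

```text
time: 15.92
tcp_pos: [0.5839, 0.262, 0.161]
orientation: [-0.613, -0.352, 0.613, -0.352]
contact_force: [-0.6, -0.3, -0.6]
grip_width: 0.0172
```

Run:
```python
from h import *
np.set_printoptions(precision=4,suppress=True)
capw('w12')
print(arm.observe()['wrist_torque'])
```

```text
t 15.925 tcp [0.5839 0.262  0.161 ] f [-0.5875 -0.2783 -0.5572] grip 0.017199257631878604 az -30.213670382308994
plate top z 0.15 0.14953074600089758 n 9172 tilt [-0.0013 -0.0023] seat over rim(145) 0.030746000897585724
bar 4220 ((585.562744140625, 261.2557373046875), (51.854183197021484, 22.014362335205078), 65.6345443725586)
[ 0.0566 -0.0095 -0.001 ]
```

View pics/w12.png

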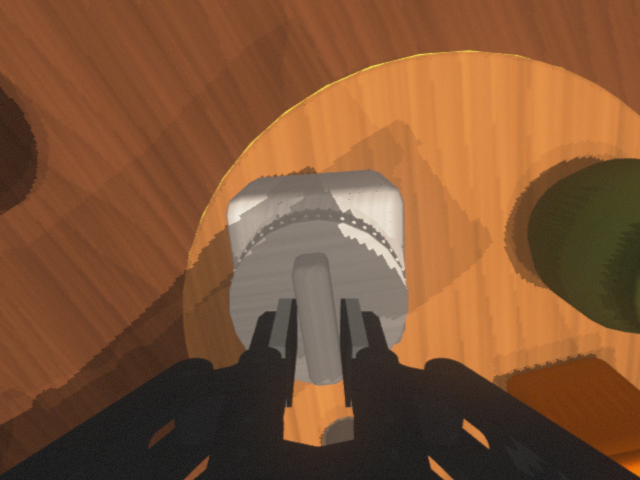

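Height stopped falling (0.65 mm over the last 20°, against 1.6 mm on free thread), so the cap is on the rim. Next I'll unload, open and retreat.

>>> {"api": "move_arm", "payload": {
  "increments": [
    {"tx":0,"ty":0,"tz":0,"spin":-0.1,"gripper":-0.6},
    {"tx":0,"ty":0,"tz":0,"spin":-0.1,"gripper":-0.45},
    {"tx":0,"ty":0,"tz":0,"spin":-0.1,"gripper":-0.45},
    {"tx":-0.1,"ty":0,"tz":0,"spin":-0.1,"gripper":-0.45},
    {"tx":-0.3,"ty":0,"tz":0,"spin":-0.1,"gripper":-0.45},
    {"tx":-0.6,"ty":0,"tz":0,"spin":-0.1,"gripper":-0.45},
    {"tx":-0.6,"ty":0,"tz":0,"spin":-0.1,"gripper":-0.45},
    {"tx":-0.6,"ty":0,"tz":0,"spin":-0.1,"gripper":-0.45}
  ]
}}

```text
time: 16.98
tcp_pos: [0.5839, 0.262, 0.282]
orientation: [0.6, 0.376, -0.599, 0.375]
contact_force: [0.1, -0.1, 0.0]
grip_width: 0.0233
```

Run:
```python
from h import *
np.set_printoptions(precision=4,suppress=True)
p,R,s=tool();print(s['time'],p,abs(s['qvel']).max())
im=arm.get_image('wrist');save(im,'w13')
w=world(im)
k=np.hypot(w[:,0]-.5845,w[:,1]-.2622)<.08;w=w[k]
h,e=np.histogram(w[:,2],bins=np.arange(.03,.2,.001));print([(round(float(a),3),int(b)) for a,b in zip(e,h) if b>150])
pl=w[abs(w[:,2]-.1495)<.0025];pl=pl[np.hypot(pl[:,0]-.5845,pl[:,1]-.2622)<.045]
A=np.c_[pl[:,:2]-pl[:,:2].mean(0),np.ones(len(pl))];print('plate',np.linalg.lstsq(A,pl[:,2],rcond=None)[0],cv2.minEnclosingCircle((pl[:,:2]*1e3).astype(np.float32)))
b=w[abs(w[:,2]-.1695)<.003];b=b[np.hypot(b[:,0]-.5845,b[:,1]-.2622)<.04];print('bar',cv2.minAreaRect((b[:,:2]*1e3).astype(np.float32)))
t=w[(w[:,2]>.112)&(w[:,2]<.128)];print('body',cv2.minAreaRect((t[:,:2]*1e3).astype(np.float32)))
```

```text
16.975 [0.5839 0.262  0.282 ] 0.022471595543647364
[(0.04, 244), (0.041, 1843), (0.042, 3813), (0.043, 2047), (0.044, 234), (0.117, 246), (0.118, 438), (0.119, 608), (0.12, 611), (0.121, 273), (0.148, 1410), (0.149, 3849), (0.15, 1607), (0.168, 402), (0.169, 616), (0.17, 239)]
plate [ 0.0002 -0.0005  0.1495] ((584.2047729492188, 261.6116027832031), 38.638526916503906)
bar ((584.319091796875, 261.9613342285156), (51.67091369628906, 13.859209060668945), 67.72674560546875)
body ((584.9901123046875, 261.9657287597656), (87.50623321533203, 87.80672454833984), 64.12879180908203)
```

View pics/w13.png

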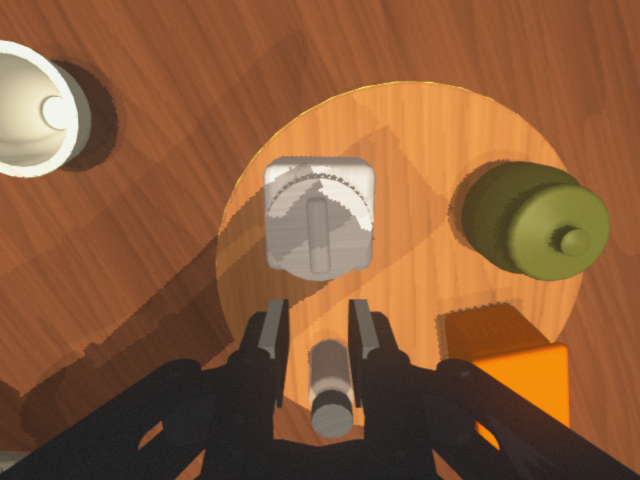

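Run:
```python
from h import *
print(arm.finish_job())
```

```text
the job is handed in; nothing more can be done
None
```

The cap is run on fully home on the tin, and I handed the job in at about 17 s of the 53 s allowed. `finish_job()` gives no verdict, so what follows is from my own measurements.

- **Placing:** I gripped the cap by its bar and lowered it onto the neck until it touched, with about 11 N peak contact. I then loosened the fingers; it rested 9.6 mm above the rim.
- **Backward turn:** It had climbed to 11.5 mm, with the bar within about 14° of square, when I measured partway. It then dropped to 6.4 mm as the bar passed the thread starts. I did not measure the peak itself.
- **Forward turn:** It ran down from 6.4 to 4.2 to 0.7 mm and then stopped at about 0.03 mm. The bar ended roughly 86° past the drop, where the rim is expected after about 80°.

**Last check, after opening and lifting clear:**
- The lid is 0 to 0.5 mm above the rim, against a limit of 1.6 mm.
- The cap is level within 0.001 rad and centred within about 1 mm.
- The tin is upright and has shifted by less than 1 mm.
- The contact force on the arm is about zero.
- The last wrist picture shows the spice bottle, olive jar, orange box and bowl standing. The mill, oil bottle and jar lid were out of view at the end.

**One thing failed:** the cap detector missed the cap once while it sat on the neck. I measured it there from the depth image in a fixed window instead.

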